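# Sort the storage tins back onto their coasters

### The job

The three storage tins are standing on one another's coasters: set every tin upright near the middle of the coaster of its own colour, parking one on the empty white coaster if you need a free spot. Only once all three tins are home, set the pepper mill upright near the middle of the white coaster. Knock nothing over, and leave the pastry cutter and the bowl where they are.

Things in the scene. Friction and masses are not known exactly. Their poses are not given: they have to be found in the camera images.
- tin_red: loose round red enamel storage tin with a red lid fixed on it, 56 mm diameter, 80 mm tall (a 3 mm high steel button on the lid's middle on top of that), 0.15 to 0.31 kg. Straight smooth sides, to be gripped across the diameter in any direction. Origin: centre of its underside, z up its axis. At the start it stands upright on a coaster that is not its own
- tin_blue: loose round blue enamel storage tin with a blue lid fixed on it, 56 mm diameter, 80 mm tall (a 3 mm high steel button on the lid's middle on top of that), 0.15 to 0.31 kg. Straight smooth sides, to be gripped across the diameter in any direction. Origin: centre of its underside, z up its axis. At the start it stands upright on a coaster that is not its own
- tin_green: loose round green enamel storage tin with a green lid fixed on it, 56 mm diameter, 80 mm tall (a 3 mm high steel button on the lid's middle on top of that), 0.15 to 0.31 kg. Straight smooth sides, to be gripped across the diameter in any direction. Origin: centre of its underside, z up its axis. At the start it stands upright on a coaster that is not its own
- mill: loose small pale wooden pepper mill with a steel button on top, straight round body of 44 mm diameter, 99 mm tall with the button, 0.11 to 0.23 kg. Grip it across the body, 20 to 68 mm above its foot. Origin: centre of its underside, z up its axis. At the start it stands upright on the bare table
- coaster_red: round flat red coaster, 90 mm diameter, 8 mm thick, held fast to the table: the own place of the red tin. Origin: centre of its underside, on the table; z up
- coaster_blue: round flat blue coaster, 90 mm diameter, 8 mm thick, held fast to the table: the own place of the blue tin. Origin: centre of its underside, on the table; z up
- coaster_green: round flat green coaster, 90 mm diameter, 8 mm thick, held fast to the table: the own place of the green tin. Origin: centre of its underside, on the table; z up
- coaster_white: round flat white ceramic coaster, 90 mm diameter, 8 mm thick, held fast to the table, empty at the start: the pepper mill's own place, and a free spot to park a tin on meanwhile. Origin: centre of its underside, on the table; z up
- cutter: bystander: loose steel pastry-cutter ring, 66 mm outer diameter, 35 mm tall, standing on the table among the coasters. Origin: centre of its underside
- bowl: bystander: loose white bowl, 120 mm across the rim, 50 mm tall, standing to the robot's right of the coasters. Origin: centre of its underside
Not all that is in view belongs to the job. Of the things that look like the tin_blue, the smaller one is meant.

How it is judged:
By the outcome, as a careful person would: the job done as asked, in the order asked, and still so for the second after the job is handed in, with the robot touching nothing.
It also fails if it takes over 123 s, if anything falls off the work surface, if the arm or the gripper's body presses on something with over 40 N, if the wrist force passes 120 N, or if a joint passes its speed limit or range.

### The arm

A 7-joint arm with a two-finger parallel gripper is mounted at the origin on the work surface. World frame = base frame: x ahead of the robot, y to its left, z up, the work surface at z = 0. Lengths are in m, angles in degrees, forces in N, time in s.
With the tool pointing down it reaches from about 0.4 to 0.85 m from the base axis. Payload 6.9 kg.
Tool frame: the origin (TCP) lies midway between the tips of the shut fingers; the grasp point (between the pads) lies tcp_to_grasp behind it (tcp_to_grasp is the distance from the TCP to the grasp point, in m); y points along the fingers, x is the direction in which the jaws open and shut, and the axes are right-handed (so a half turn about y gives the same grasp; the last joint's range is limited). The gripper opens to 85 mm and grips with 20 to 120 N. Pads are 22 mm wide; open, the fingers measure 114 mm over their backs; the gripper's body (76 mm by 85 mm) begins 54 mm behind the grasp point. The pads swing forward as they close: fully open they stand 13 mm farther back than shut.
Start: joints at [78.008, 29.078, -13.613, 85.955, 7.202, 65.827, -8.869], TCP at [0.193, -0.594, 0.231] pointing down, gripper open.
Joint ranges: [-176.47, 176.47], [-13.61, 117.27], [-81.72, 77.17], [0.22, 143.17], [-87.28, 267.28], [10, 112.55], [-165.47, 165.47]. Speed limits (degrees/s): [136.94, 136.94, 180, 180, 180, 180, 180].

### API

Orientations are given as [roll, pitch, yaw] about the fixed x, y, z axes, in that order (R = Rz(yaw) Ry(pitch) Rx(roll)).
In Python, from rig import state, snapshot, camera_model, job_done, tcp_to_grasp gives the robot as it stands.
- The arm moves only by the tool play_rows, never from a script. Its argument "series" is a list of rows, each a list of 5 numbers: the closure in counts, from 0 (fully open) to 255 (shut), then the shift along the world's x, y, z in mm, then the turn about the world's z in degrees. In form: [[gripper, tx, ty, tz, spin], ...]. A call has 1 to 10 rows; each row shifts and turns the commanded pose from where the row before left it; what a row does not reach is not made up. A row lasts 1/12 s, in which the tool goes at most 41.7 mm and 7.16 degrees, less where a joint would pass 70% of its speed; a pose out of reach is approached as far as the arm can. A call with a gripper value outside its range is refused whole. The fingers move at their own pace and stop on an object; "grip_force" is the grip in N (left out, the last holds). Time passes only in rows, so rows that do not move let the fingers close. It gives the time, the measured TCP pose, the force and the opening at its end, in the units of the state.
- state(): the state, without advancing time (a new reading comes with each control period).
- snapshot(name): name is "scene" or "top" or "wrist"; returns the picture (480x640x3 uint8, red, green, blue); there is no depth.
- camera_model(name): a dict with "mtx" (3x3 intrinsics, pixels), "dist_coeffs" ([k1, k2, p1, p2, k3] as OpenCV has them; the pictures are not rectified), "cam_to_world" (4x4, takes a point from camera to world coordinates). Camera axes: x right, y down, z forward; pixel columns grow to the right and rows downward; lengths in m; the calibration is good to about 2 mm. A picture is of the moment at which its call begins: read the wrist's pose just before it. camera_model takes no time and is no camera call; for the wrist camera it gives the pose at the moment of the call.
- job_done(): hands the job in, once; it reports no verdict.
The state is a dict: "clock": time; "q": joint angles; "joint_velocities": joint speeds; "tau": joint torques, N m; "tool_pos": TCP position; "tool_rot": TCP orientation; "wrist_force": force on the tool from outside, world axes, zero at the start; "wrist_torque": the same for the moment, N m; "gripper_width": opening from 0.0 (shut) to 1.0 (fully open).
Only numpy, scipy, OpenCV 4.12 (cv2) and the standard library are available. Lean on these libraries where they do the work, as an engineer would, in place of code of your own. Each camera call takes 0.05 s, during which the arm holds its last target.

## Working session

There is one attempt and no reset: what is moved stays moved. The work goes in short steps, Python scripts to look and compute and a tool call to move; the robot and the scene stay as the last step left them, time stands still between calls to the robot, and variables do not carry over. Pictures are saved under pics/ and viewed, and the job is handed in when it is done.

Besides the shell and the picture viewer there is one more tool, called after "Request:" as name([rows], argument=value, ...), one row to a line, values as JSON. play_rows: Moves the arm, as the interface text tells. Its arguments: {"type":"object","properties":{"series":{"type":"array"},"grip_force":{"type":"number"}},"required":["series"]}

```bash
mkdir -p pics; python3 - <<'E'
from rig import *
import rig,cv2,numpy as np
print(state(), tcp_to_grasp)
for n in ["scene","top","wrist"]:
    m=camera_model(n); print(n,np.round(m["mtx"],1).tolist(),m["dist_coeffs"],np.round(m["cam_to_world"],3).tolist())
    cv2.imwrite(f"pics/{n}0.png",snapshot(n)[:,:,::-1])
E
```

```text
{'clock': 0.0, 'q': array([ 78.00911326,  29.12648559, -13.60940891,  86.0094405 ,
         7.2026589 ,  65.82697594,  -8.86926118]), 'joint_velocities': array([-0.08168272, -0.05071627,  0.0753428 , -0.00291426, -0.0803833 ,
       -0.01686771, -0.08346675]), 'tau': array([ 1.66946600e-03, -6.20585275e+01, -2.18571715e+00, -2.49648213e+01,
        1.27634409e-02,  1.21976808e-02,  9.18569140e-05]), 'tool_pos': array([ 0.19327169, -0.59382992,  0.23041515]), 'tool_rot': array([-90.00231018,   0.10394214, -71.96274607]), 'wrist_force': array([ 0.31239123,  1.18711685, -0.44988772]), 'wrist_torque': array([-0.00370366, -0.0520063 , -0.02793407]), 'gripper_width': 0.9981761356177705} 0.0187
scene [[547.7, 0.0, 320.1], [0.0, 547.7, 230.6], [0.0, 0.0, 1.0]] [-0.1075502  0.         0.         0.         0.       ] [[-0.071, 0.575, -0.815, 1.444], [0.997, 0.045, -0.055, -0.009], [0.005, -0.817, -0.576, 0.662], [0.0, 0.0, 0.0, 1.0]]
top [[444.0, 0.0, 323.3], [0.0, 444.0, 233.4], [0.0, 0.0, 1.0]] [0.03620874 0.         0.         0.         0.        ] [[0.016, -0.999, 0.033, 0.52], [-1.0, -0.015, 0.02, -0.056], [-0.019, -0.033, -0.999, 0.924], [0.0, 0.0, 0.0, 1.0]]
wrist [[330.6, 0.0, 322.7], [0.0, 330.6, 242.2], [0.0, 0.0, 1.0]] [-0.06203639  0.          0.          0.          0.        ] [[0.31, -0.918, -0.25, 0.256], [-0.951, -0.299, -0.079, -0.574], [-0.003, 0.262, -0.965, 0.374], [0.0, 0.0, 0.0, 1.0]]
```

View pics/scene0.png

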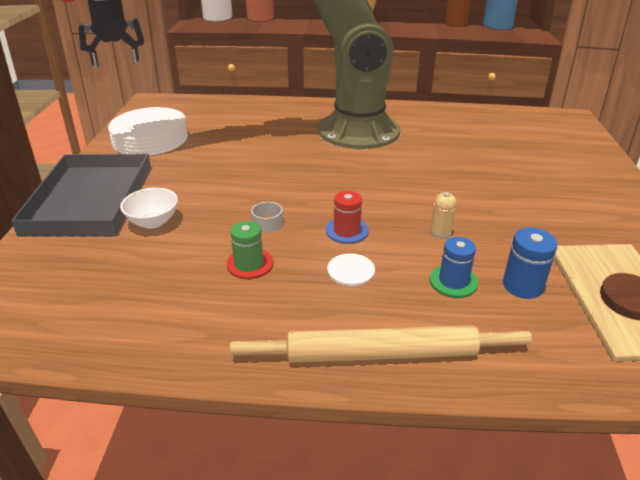

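View pics/top0.png

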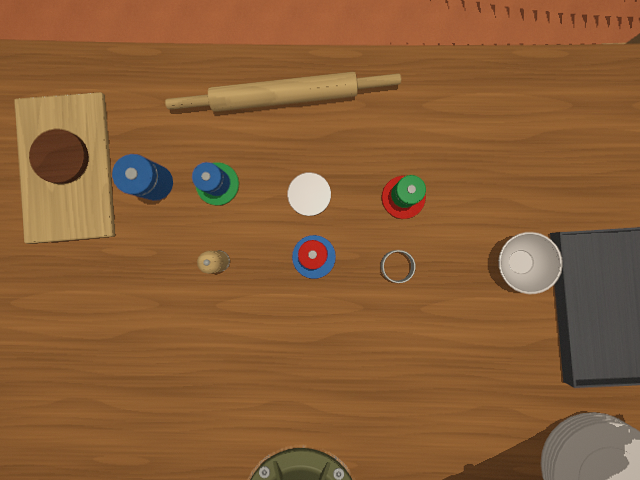

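View pics/wrist0.png

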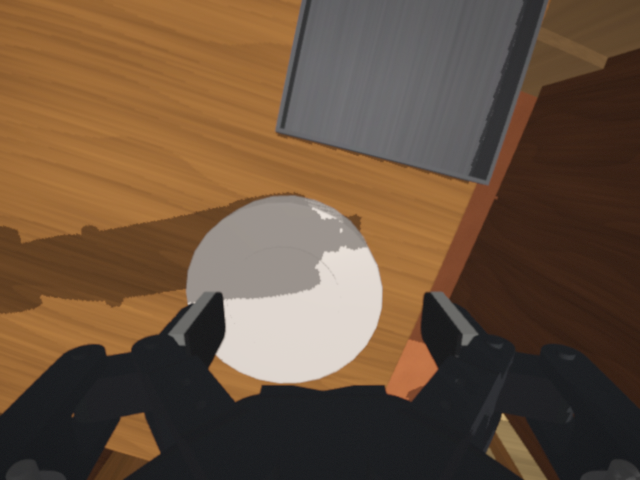

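Scene: red tin on the blue coaster (top px 314,257), green tin on the red coaster (404,197), small blue tin on the green coaster (217,184). White coaster is at (309,194), mill at (210,262), the cutter at (398,266), and a big decoy blue tin at (140,176). Now I'll measure.

```bash
cat > h.py <<'E'
from rig import *
import cv2,numpy as np
from scipy.optimize import least_squares
def cast(n,px,z,m=None):
    m=m or camera_model(n); T=np.array(m["cam_to_world"])
    u=cv2.undistortPoints(np.array(px,float).reshape(-1,1,2),np.array(m["mtx"]),np.array(m["dist_coeffs"])).reshape(-1,2)
    d=np.c_[u,np.ones(len(u))]@T[:3,:3].T; o=T[:3,3]
    return o+d*((z-o[2])/d[:,2])[:,None]
def proj(n,P):
    m=camera_model(n);T=np.linalg.inv(np.array(m["cam_to_world"]))
    return cv2.projectPoints(np.array(P,float).reshape(-1,1,3),cv2.Rodrigues(T[:3,:3])[0],T[:3,3],np.array(m["mtx"]),np.array(m["dist_coeffs"]))[0].reshape(-1,2)
def mask(im,c):
    h=cv2.cvtColor(im,cv2.COLOR_RGB2HSV);H,S,V=h[...,0],h[...,1],h[...,2]
    if c=="red": m=((H<4)|(H>174))&(S>190)&(V>80)
    if c=="blue": m=(H>100)&(H<125)&(S>120)&(V>50)
    if c=="green": m=(H>45)&(H<85)&(S>100)&(V>40)
    if c=="white": m=(S<50)&(V>170)
    return m.astype(np.uint8)
def comps(im,c,amin=100):
    k,l,s,ce=cv2.connectedComponentsWithStats(mask(im,c))
    return [(ce[i],s[i],(l==i).astype(np.uint8)) for i in range(1,k) if s[i][4]>amin]
def circ(P,r,c0=None):
    P=P[:,:2]; c0=P.mean(0) if c0 is None else c0
    f=least_squares(lambda c:np.hypot(*(P-c).T)-r,c0,loss="soft_l1",f_scale=.0007)
    return f.x,np.sort(np.abs(f.fun))
E
python3 - <<'E'
from h import *
for n in ["top","scene"]:
    im=cv2.imread(f"pics/{n}0.png")[:,:,::-1].copy()
    for c in ["red","blue","green","white"]:
        for ce,s,m in comps(im,c): 
            p=cast(n,[ce],.008)[0]
            print(n,c,np.round(ce),s.tolist(),np.round(p,3))
E
```

```text
top red [398. 202.] [382, 176, 43, 43, 641] [ 0.616 -0.191  0.008]
top red [312. 254.] [299, 240, 28, 29, 569] [ 0.507 -0.016  0.008]
top blue [142. 177.] [113, 155, 60, 45, 1765] [0.661 0.34  0.008]
top blue [211. 179.] [193, 163, 37, 33, 777] [0.66  0.198 0.008]
top blue [315. 259.] [292, 235, 43, 43, 717] [ 0.498 -0.021  0.008]
top green [222. 188.] [196, 163, 43, 42, 634] [0.642 0.174 0.008]
top green [408. 191.] [391, 175, 35, 33, 760] [ 0.64  -0.211  0.008]
top white [309. 194.] [288, 173, 43, 43, 1437] [ 0.632 -0.006  0.008]
top white [524. 263.] [499, 233, 63, 61, 1663] [ 0.496 -0.445  0.008]
top white [630. 463.] [608, 439, 32, 41, 632] [ 0.111 -0.645  0.008]
scene red [240. 270.] [228, 259, 33, 18, 133] [ 0.661 -0.213  0.008]
scene blue [347. 233.] [327, 222, 41, 19, 197] [ 0.523 -0.016  0.008]
scene blue [534. 245.] [513, 228, 44, 33, 1008] [0.535 0.368 0.008]
scene blue [459. 249.] [445, 238, 30, 23, 513] [0.562 0.21  0.008]
scene blue [525. 277.] [504, 251, 47, 47, 1391] [0.642 0.324 0.008]
scene blue [455. 274.] [440, 258, 32, 31, 704] [0.64  0.191 0.008]
scene green [245. 233.] [231, 221, 29, 23, 486] [ 0.538 -0.224  0.008]
scene green [248. 257.] [233, 242, 29, 29, 633] [ 0.619 -0.205  0.008]
scene green [453. 285.] [430, 266, 48, 32, 608] [0.674 0.183 0.008]
scene white [215.   9.] [202, 0, 27, 20, 488] [-1.394 -0.744  0.008]
scene white [ 8. 56.] [0, 30, 17, 53, 266] [-0.63  -1.447  0.008]
scene white [148. 131.] [108, 107, 79, 48, 3037] [ 0.066 -0.594  0.008]
scene white [149. 206.] [120, 188, 57, 40, 1665] [ 0.454 -0.459  0.008]
scene white [351. 269.] [328, 254, 47, 32, 1186] [ 0.641 -0.005  0.008]
```

```bash
cat >> h.py <<'E'
def button(n,im,px,z,w=14):
    x,y=map(int,np.round(px)); h=cv2.cvtColor(im,cv2.COLOR_RGB2HSV)
    sub=h[y-w:y+w+1,x-w:x+w+1]; mm=((sub[...,1]<100)&(sub[...,2]>110)).astype(np.uint8)
    k,l,s,ce=cv2.connectedComponentsWithStats(mm)
    if k<2: return None
    i=min(range(1,k),key=lambda i:np.hypot(*(ce[i]-w)) + (99 if s[i][4]<8 else 0))
    p=ce[i]+[x-w,y-w]; return p,s[i][4],cast(n,[p],z)[0]
def coaster(n,im,c,near,r=.045):
    C=[k for k in comps(im,c,60)]; ce,s,m=min(C,key=lambda k:np.hypot(*(k[0]-near)))
    hull=cv2.findContours(m,cv2.RETR_EXTERNAL,cv2.CHAIN_APPROX_NONE)[0]
    h=max(hull,key=len).reshape(-1,2)
    P=cast(n,h,.008); return circ(P,r-.0005)
E
python3 - <<'E'
from h import *
I={n:cv2.imread(f"pics/{n}0.png")[:,:,::-1].copy() for n in ["top","scene"]}
for c,a,b in [("red",(398,202),(240,270)),("blue",(315,259),(347,233)),("green",(222,188),(453,285)),("white",(309,194),(351,269))]:
    for n,q in (("top",a),("scene",b)):
        x,r=coaster(n,I[n],c,q); print(c,n,np.round(x,4),"med/75/90 resid mm",np.round(r[[len(r)//2,int(len(r)*.75),int(len(r)*.9)]]*1e3,1))
for c,a,b,z in [("red",(312,254),(348,197),.091),("blue",(206,176),(460,243),.091),("green",(411,189),(246,228),.091),("mill",(206,262),(446,195),.099)]:
    for n,q in (("top",a),("scene",b)):
        R=button(n,I[n],q,z); print(c,n,R and (np.round(R[0],1),R[1],np.round(R[2],4)))
b=(cast("top",[(398.5,266.5)],.035),cast("top",[(530,263)],.05)); print(b)
cv2.imwrite("pics/topz.png",cv2.resize(I["top"][140:290,170:440],None,fx=2.9,fy=2.9,interpolation=cv2.INTER_CUBIC)[:,:,::-1])
E
```

```text
red top [ 0.6298 -0.2017] med/75/90 resid mm [ 2.1 14.  18.5]
red scene [ 0.6255 -0.196 ] med/75/90 resid mm [3.4 5.2 5.9]
blue top [ 0.5025 -0.0181] med/75/90 resid mm [1.6 2.  2.2]
blue scene [ 0.5018 -0.0161] med/75/90 resid mm [ 2.9  6.9 10.4]
green top [0.6515 0.1865] med/75/90 resid mm [ 1.7 14.9 16.9]
green scene [0.6589 0.1859] med/75/90 resid mm [ 1.6 16.  19.1]
white top [ 0.6319 -0.0064] med/75/90 resid mm [1.1 1.5 1.9]
white scene [ 0.639  -0.0046] med/75/90 resid mm [1.  1.7 2.5]
red top (array([312.1, 254.3]), np.int32(55), array([ 0.5079, -0.0188,  0.091 ]))
red scene (array([347.8, 196.1]), np.int32(31), array([ 0.5137, -0.0168,  0.091 ]))
blue top (array([205.4, 175.6]), np.int32(65), array([0.6532, 0.1851, 0.091 ]))
blue scene (array([460.2, 244.1]), np.int32(55), array([0.6589, 0.1859, 0.091 ]))
green top (array([411.2, 188.6]), np.int32(61), array([ 0.6339, -0.2026,  0.091 ]))
green scene (array([245.1, 227.8]), np.int32(55), array([ 0.6385, -0.2003,  0.091 ]))
mill top (array([206. , 262.2]), np.int32(35), array([0.4904, 0.1779, 0.099 ]))
mill scene (array([446. , 195.9]), np.int32(50), array([0.5102, 0.1772, 0.099 ]))
(array([[ 0.48575075, -0.18871784,  0.035     ]]), array([[ 0.49770495, -0.43868928,  0.05      ]]))
```

View pics/topz.png

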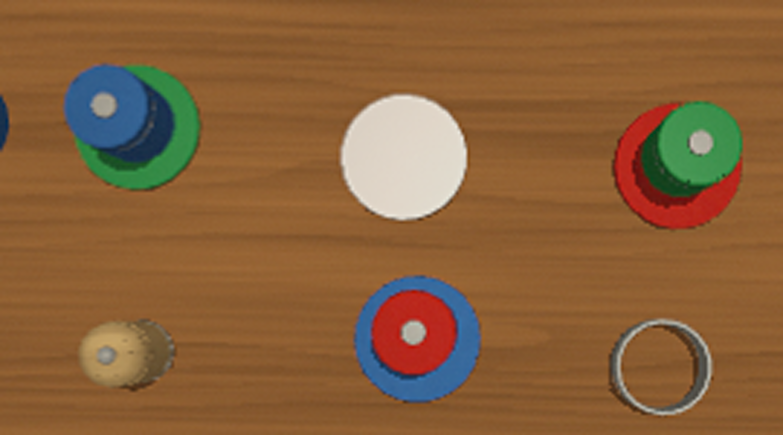

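Request:
play_rows([
  [0,8,14,2,0],
  [0,14,31,2,0],
  [0,14,31,2,0],
  [0,14,31,2,0],
  [0,14,31,2,0],
  [0,14,31,2,0],
  [0,14,31,2,0],
  [0,14,31,2,0],
  [0,14,31,2,0],
  [0,14,31,2,0],
])

```text
clock: 0.98
tool_pos: [0.3277, -0.2996, 0.2513]
tool_rot: [-90.0, 0.0, -72.0]
wrist_force: [0.9, -0.4, 0.0]
gripper_width: 1.004
```

Request:
play_rows([
  [0,14,31,2,0],
  [0,14,31,2,0],
  [0,14,31,2,0],
  [0,14,31,2,0],
  [0,14,31,2,0],
  [0,14,31,2,0],
  [0,14,31,2,0],
  [0,14,31,2,0],
  [0,8,18,0,0],
  [0,0,0,0,0],
])

```text
clock: 1.82
tool_pos: [0.4489, -0.0305, 0.2676]
tool_rot: [-89.9, 0.1, -71.6]
wrist_force: [-0.2, 0.4, 0.2]
gripper_width: 1.001
```

```bash
python3 - <<'E'
from h import *
s=state();print(s["clock"],s["tool_pos"],s["tool_rot"],np.round(s["q"],0))
import pickle
m=camera_model("wrist");im=snapshot("wrist");pickle.dump((m,im),open("w1.pkl","wb"))
cv2.imwrite("pics/w1.png",im[:,:,::-1])
E
```

```text
1.8167 [ 0.4489137  -0.03046327  0.26757408] [-89.87233326   0.09858136 -71.57973551] [ 26.  13. -31. 107.   7.  62. -80.]
```

View pics/w1.png

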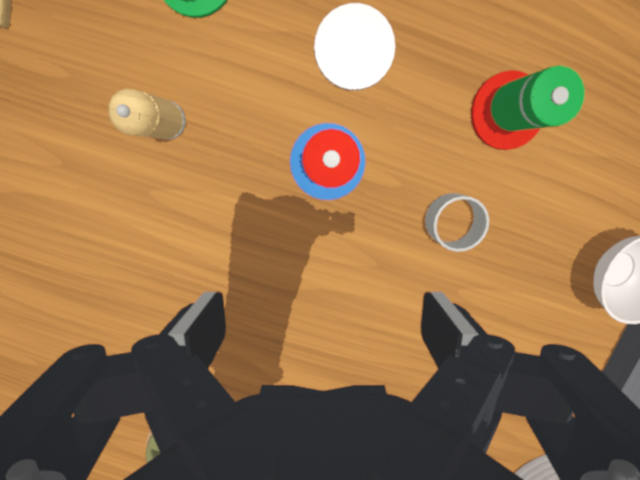

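Wrist view: red tin button at (332,158), blue coaster (328,161), white coaster (355,45), green tin button (561,96), mill button (123,111).

```bash
cat >> h.py <<'E'
def edgefit(n,im,m,c,c0,r=.045,z=.008,cols=None):
    # boundary points of colour mask, only those within 5 mm of the expected circle, fit centre
    c0=np.array(c0,float)
    cn=cv2.findContours(mask(im,c),cv2.RETR_LIST,cv2.CHAIN_APPROX_NONE)[0]
    P=cast(n,np.vstack(cn).reshape(-1,2),z,m)[:,:2]
    for tol in (.010,.006,.004,.003):
        d=np.hypot(*(P-c0).T); Q=P[np.abs(d-r)<tol]
        f=least_squares(lambda v:np.hypot(*(Q-v[:2]).T)-v[2],[*c0,r],loss="soft_l1",f_scale=.001)
        f2=least_squares(lambda v:np.hypot(*(Q-v).T)-r+.0005,c0,loss="soft_l1",f_scale=.001); c0=f2.x
    return np.round(c0,4),"free r fit",np.round(f.x,4),len(Q)
E
python3 - <<'E'
from h import *
import pickle
m,im=pickle.load(open("w1.pkl","rb"))
I={"top":(None,cv2.imread("pics/top0.png")[:,:,::-1].copy()),"scene":(None,cv2.imread("pics/scene0.png")[:,:,::-1].copy()),"wrist":(m,im)}
for c,g in (("red",(.63,-.202)),("blue",(.5025,-.018)),("green",(.653,.185)),("white",(.633,-.006))):
    for n in I:
        try: print(c,n,*edgefit(n,I[n][1],I[n][0],c,g))
        except Exception as e: print(c,n,"fail")
def b(px,z):
    x,y=px;h=cv2.cvtColor(im,cv2.COLOR_RGB2HSV)[y-14:y+15,x-14:x+15]
    k,l,s,ce=cv2.connectedComponentsWithStats(((h[...,1]<80)&(h[...,2]>110)).astype(np.uint8))
    i=1+np.argmax(s[1:,4]);p=ce[i]+[x-14,y-14];print(p,s[i],cast("wrist",[p],z,m))
b((332,158),.091);b((561,96),.091);b((123,111),.099)
# triangulate height: top+wrist of buttons
E
```

```text
red top [ 0.6293 -0.2013] free r fit [ 0.6283 -0.2006  0.0432] 88
red scene [ 0.6281 -0.1985] free r fit [ 0.6314 -0.1994  0.0417] 63
red wrist [ 0.6285 -0.1997] free r fit [ 0.6277 -0.1986  0.043 ] 154
blue top [ 0.5025 -0.0181] free r fit [ 0.5025 -0.0181  0.043 ] 120
blue scene [ 0.5031 -0.0158] free r fit [ 0.5061 -0.0159  0.042 ] 53
blue wrist [ 0.5013 -0.0162] free r fit [ 0.5026 -0.0168  0.043 ] 202
green top [0.651  0.1859] free r fit [0.6505 0.1852 0.0435] 91
green scene [0.6596 0.1857] free r fit [0.6598 0.1857 0.0443] 85
green wrist [0.6514 0.1847] free r fit [0.6501 0.1843 0.0433] 70
white top [ 0.6319 -0.0064] free r fit [ 0.632  -0.0064  0.0434] 119
white scene [ 0.639  -0.0046] free r fit [ 0.6391 -0.0047  0.0452] 112
white wrist [ 0.6322 -0.0054] free r fit [ 0.6322 -0.0054  0.0446] 235
[330.87665198 158.40969163] [  5   6  17  18 227] [[ 0.5087724  -0.01784561  0.091     ]]
[559.57587549  95.08949416] [  4   4  18  19 257] [[ 0.63397697 -0.20146494  0.091     ]]
[122.6038961  110.22727273] [  7   7  14  14 154] [[0.49136379 0.17713773 0.099     ]]
```

Request:
play_rows([
  [0,15,3,-10,0],
  [0,20,4,-30,0],
  [0,20,4,-30,0],
  [0,5,1,-30,0],
  [0,0,0,-20,0],
  [0,0,0,0,0],
  [0,0,0,0,0],
])

```text
clock: 2.45
tool_pos: [0.5064, -0.0245, 0.1466]
tool_rot: [-90.2, 0.0, -72.0]
wrist_force: [-0.3, 0.7, -0.0]
gripper_width: 0.998
```

```bash
python3 - <<'E'
from h import *
s=state();print(s["clock"],s["tool_pos"],s["tool_rot"],s["joint_velocities"].round(1))
im=snapshot("wrist");cv2.imwrite("pics/w2.png",im[:,:,::-1])
E
```

```text
2.45 [ 0.50641881 -0.0244761   0.14664465] [-9.01748424e+01  3.81039539e-02 -7.20264183e+01] [ 0.3 -2.5 -1.  -2.1 -0.5  0.6  0.1]
```

View pics/w2.png

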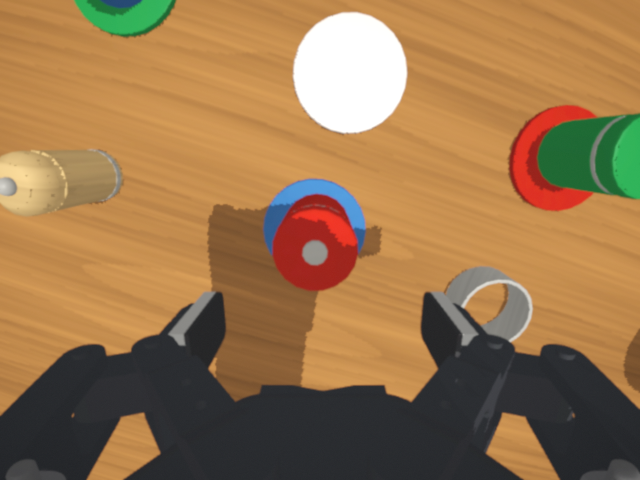

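Request:
play_rows([
  [0,1,5,-10,0],
  [0,0,0,-25,0],
  [0,0,0,-25,0],
  [0,0,0,-25,0],
  [0,0,0,-19,0],
  [0,0,0,0,0],
  [0,0,0,0,0],
], grip_force=40)

```text
clock: 3.08
tool_pos: [0.5086, -0.0181, 0.0437]
tool_rot: [-90.0, 0.0, -72.0]
wrist_force: [0.6, -0.2, -0.7]
gripper_width: 0.999
```

Request:
play_rows([
  [255,0,0,0,0],
  [255,0,0,0,0],
  [255,0,0,0,0],
  [255,0,0,0,0],
  [255,0,0,0,0],
  [255,0,0,0,0],
  [255,0,0,0,0],
  [255,0,0,0,0],
])

```text
clock: 3.75
tool_pos: [0.5096, -0.0182, 0.045]
tool_rot: [-89.8, -0.1, -72.0]
wrist_force: [-1.0, -0.7, 6.8]
gripper_width: 0.648
```

Request:
play_rows([
  [255,0,0,10,0],
  [255,0,0,20,0],
  [255,0,0,15,0],
  [255,10,1,0,0],
  [255,25,2,0,0],
  [255,30,3,0,0],
  [255,30,3,0,0],
  [255,20,2,0,0],
  [255,9,1,0,0],
  [255,0,0,0,0],
])

```text
clock: 4.58
tool_pos: [0.6345, -0.0058, 0.089]
tool_rot: [-89.9, 0.0, -72.0]
wrist_force: [-0.2, 0.2, -2.9]
gripper_width: 0.646
```

Request:
play_rows([
  [255,0,0,0,0],
  [255,0,0,-10,0],
  [255,0,0,-15,0],
  [255,0,0,-10,0],
  [255,0,0,-5,0],
  [255,0,0,0,0],
])

```text
clock: 5.08
tool_pos: [0.631, -0.0066, 0.0468]
tool_rot: [-90.2, 0.0, -72.0]
wrist_force: [0.3, 0.2, -1.6]
gripper_width: 0.647
```

Request:
play_rows([
  [255,0,0,-2,0],
  [255,0,0,-1,0],
  [255,0,0,0,0],
  [255,0,0,0,0],
])

```text
clock: 5.42
tool_pos: [0.6327, -0.0062, 0.0457]
tool_rot: [-90.0, -0.0, -72.0]
wrist_force: [-0.9, -0.0, -1.3]
gripper_width: 0.645
```

Request:
play_rows([
  [255,0,0,-1,0],
  [255,0,0,-1,0],
  [255,0,0,-1,0],
  [255,0,0,0,0],
  [255,0,0,0,0],
])

```text
clock: 5.83
tool_pos: [0.6329, -0.0062, 0.045]
tool_rot: [-89.9, -0.1, -72.0]
wrist_force: [-6.6, -0.6, 17.3]
gripper_width: 0.649
```

Request:
play_rows([
  [0,0,0,1,0],
  [0,0,0,1,0],
  [0,0,0,0,0],
  [0,0,0,0,0],
  [0,0,0,0,0],
  [0,0,0,15,0],
  [0,0,0,30,0],
  [0,0,0,30,0],
  [0,0,0,28,0],
  [0,0,0,0,0],
])

```text
clock: 6.67
tool_pos: [0.6355, -0.0056, 0.153]
tool_rot: [-89.5, -0.1, -72.0]
wrist_force: [0.7, 0.0, 0.1]
gripper_width: 1.0
```

Request:
play_rows([
  [0,2,15,0,0],
  [0,3,30,0,0],
  [0,4,35,0,0],
  [0,4,35,0,0],
  [0,4,35,0,0],
  [0,3,25,0,0],
  [0,1,15,0,0],
  [0,0,0,0,0],
  [0,0,0,0,0],
])

```text
clock: 7.42
tool_pos: [0.6528, 0.1846, 0.146]
tool_rot: [-90.1, -0.0, -71.9]
wrist_force: [0.0, -1.6, -0.6]
gripper_width: 0.997
```

```bash
python3 - <<'E'
from h import *
import pickle
s=state();print(s["clock"],s["tool_pos"],s["tool_rot"])
for n in ["wrist","top"]:
  m=camera_model(n);im=snapshot(n);pickle.dump((m,im),open(n+"3.pkl","wb"))
  cv2.imwrite(f"pics/{n}3.png",im[:,:,::-1])
E
```

```text
7.4167 [0.65275183 0.18455744 0.14600208] [-9.01100141e+01 -1.12792776e-02 -7.18558672e+01]
```

View pics/wrist3.png

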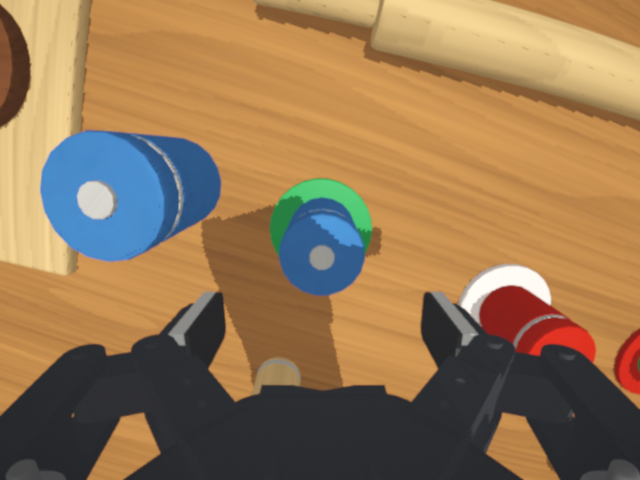

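View pics/top3.png

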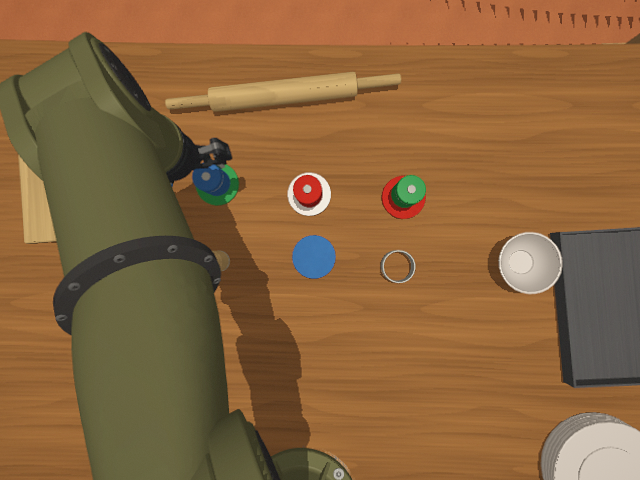

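```bash
python3 - <<'E'
from h import *
import pickle
s=state();print(np.round(s["q"],0))
im=snapshot("scene");cv2.imwrite("pics/scene3.png",im[:,:,::-1])
m,im=pickle.load(open("wrist3.pkl","rb"))
mt,it=pickle.load(open("top3.pkl","rb"))
print(edgefit("wrist",im,m,"green",(.651,.185)),edgefit("top",it,mt,"blue",(.5025,-.0175)))
for n,I,M,px in(("wrist",im,m,(322,258)),("top",it,mt,(307,189)),("top",it,mt,(411,189))):
    x,y=px;h=cv2.cvtColor(I,cv2.COLOR_RGB2HSV)[y-12:y+13,x-12:x+13]
    k,l,st,ce=cv2.connectedComponentsWithStats(((h[...,1]<90)&(h[...,2]>100)).astype(np.uint8))
    i=1+np.argmax(st[1:,4]);p=ce[i]+[x-12,y-12];print(n,p,st[i,4],cast(n,[p],.091,M))
E
```

```text
[  -3.   39.  -26.   83.   18.   62. -105.]
(array([0.6515, 0.1866]), 'free r fit', array([0.6521, 0.1869, 0.0439]), 195) (array([ 0.5025, -0.0181]), 'free r fit', array([ 0.5025, -0.0181,  0.043 ]), 120)
wrist [321.58682635 257.27744511] 501 [[0.65391578 0.18600573 0.091     ]]
top [306.63461538 188.57692308] 52 [[ 0.63149615 -0.00648542  0.091     ]]
top [411.11111111 188.79365079] 63 [[ 0.63356387 -0.2023075   0.091     ]]
```

View pics/scene3.png

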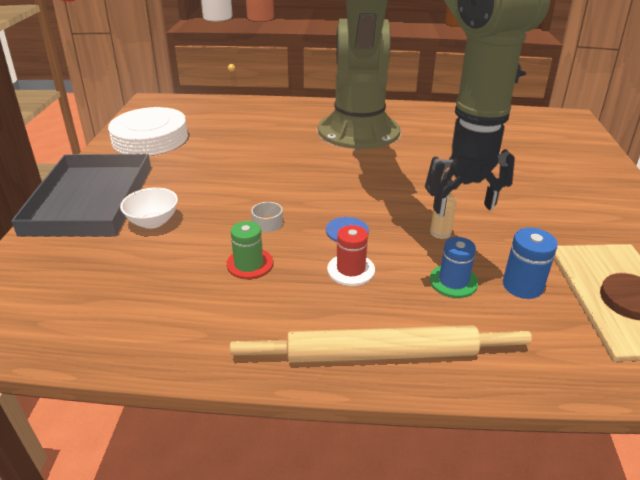

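Red tin stands centred on white (top px 307,189) and the arm is well clear of the decoy. Descending on the small blue tin.

Request:
play_rows([
  [0,1,1,-10,0],
  [0,0,0,-25,0],
  [0,0,0,-25,0],
  [0,0,0,-25,0],
  [0,0,0,-19,0],
  [0,0,0,0,0],
  [0,0,0,0,0],
])

```text
clock: 8.15
tool_pos: [0.6539, 0.1834, 0.0421]
tool_rot: [-90.1, -0.0, -72.0]
wrist_force: [-0.3, -0.5, 0.5]
gripper_width: 0.998
```

Request:
play_rows([
  [255,0,0,0,0],
  [255,0,0,0,0],
  [255,0,0,0,0],
  [255,0,0,0,0],
  [255,0,0,0,0],
  [255,0,0,0,0],
  [255,0,0,0,0],
])

```text
clock: 8.73
tool_pos: [0.6556, 0.1852, 0.0452]
tool_rot: [-89.8, -0.0, -72.0]
wrist_force: [-0.3, 0.5, 7.3]
gripper_width: 0.647
```

Request:
play_rows([
  [255,0,0,10,0],
  [255,0,0,25,0],
  [255,0,0,30,0],
  [255,0,0,25,0],
  [255,0,0,10,0],
  [255,-8,-10,0,0],
  [255,-14,-20,0,0],
  [255,-20,-26,0,0],
  [255,-23,-30,0,0],
  [255,-23,-30,0,0],
])

```text
clock: 9.57
tool_pos: [0.5648, 0.0678, 0.1426]
tool_rot: [-90.1, 0.0, -71.9]
wrist_force: [0.5, -0.6, -1.9]
gripper_width: 0.648
```

Request:
play_rows([
  [255,-23,-30,0,0],
  [255,-20,-26,0,0],
  [255,-14,-20,0,0],
  [255,-7,-10,0,0],
  [255,0,0,0,0],
  [255,0,0,-20,0],
  [255,0,0,-30,0],
  [255,0,0,-30,0],
  [255,0,0,-14,0],
  [255,0,0,0,0],
])

```text
clock: 10.4
tool_pos: [0.5018, -0.0158, 0.0467]
tool_rot: [-90.2, 0.1, -71.9]
wrist_force: [-0.0, 0.6, -2.1]
gripper_width: 0.647
```

Request:
play_rows([
  [255,0,0,-2,0],
  [255,0,0,-1,0],
  [255,0,0,0,0],
  [255,0,0,0,0],
])

```text
clock: 10.73
tool_pos: [0.5032, -0.0171, 0.0472]
tool_rot: [-89.9, -0.0, -72.0]
wrist_force: [-0.1, -0.5, -2.0]
gripper_width: 0.647
```

Request:
play_rows([
  [255,0,0,-1,0],
  [255,0,0,-1,0],
  [255,0,0,0,0],
  [255,0,0,0,0],
])

```text
clock: 11.07
tool_pos: [0.503, -0.0173, 0.0448]
tool_rot: [-89.9, -0.0, -72.0]
wrist_force: [-0.3, -0.4, 2.7]
gripper_width: 0.649
```

Request:
play_rows([
  [255,0,0,-1,0],
  [255,0,0,0,0],
  [255,0,0,0,0],
])

```text
clock: 11.32
tool_pos: [0.5032, -0.0173, 0.0447]
tool_rot: [-89.9, -0.1, -72.0]
wrist_force: [-2.6, -0.7, 15.8]
gripper_width: 0.649
```

Request:
play_rows([
  [0,0,0,1,0],
  [0,0,0,0,0],
  [0,0,0,0,0],
  [0,0,0,0,0],
  [0,0,0,0,0],
  [0,0,0,15,0],
  [0,0,0,30,0],
  [0,0,0,30,0],
  [0,0,0,28,0],
  [0,0,0,0,0],
])

```text
clock: 12.15
tool_pos: [0.5051, -0.0168, 0.1518]
tool_rot: [-89.6, -0.1, -72.0]
wrist_force: [0.7, 1.1, -0.5]
gripper_width: 0.998
```

Request:
play_rows([
  [0,10,-15,0,0],
  [0,20,-28,0,0],
  [0,24,-33,0,0],
  [0,24,-33,0,0],
  [0,24,-33,0,0],
  [0,20,-28,0,0],
  [0,10,-15,0,0],
  [0,0,0,0,0],
  [0,0,0,0,0],
])

```text
clock: 12.9
tool_pos: [0.6341, -0.2031, 0.1458]
tool_rot: [-90.1, 0.1, -72.1]
wrist_force: [-0.8, -0.5, -0.3]
gripper_width: 0.998
```

```bash
cat >> h.py <<'E'
def btn(n,I,M,px,z=.091,w=12):
    x,y=map(int,np.round(px));h=cv2.cvtColor(I,cv2.COLOR_RGB2HSV)[y-w:y+w+1,x-w:x+w+1]
    k,l,st,ce=cv2.connectedComponentsWithStats(((h[...,1]<90)&(h[...,2]>100)).astype(np.uint8))
    if k<2: return None
    i=1+np.argmax(st[1:,4]);p=ce[i]+[x-w,y-w];return p.round(1),st[i,4],cast(n,[p],z,M)[0].round(4)
def look(tag,names=("wrist","top")):
    s=state();print(s["clock"],s["tool_pos"].round(4),s["tool_rot"].round(1));o={}
    for n in names:
        m=camera_model(n);im=snapshot(n);o[n]=(m,im);cv2.imwrite(f"pics/{n}{tag}.png",im[:,:,::-1])
    return o
def projm(m,P):
    T=np.linalg.inv(np.array(m["cam_to_world"]))
    return cv2.projectPoints(np.array(P,float).reshape(-1,1,3),cv2.Rodrigues(T[:3,:3])[0],T[:3,3],np.array(m["mtx"]),np.array(m["dist_coeffs"]))[0].reshape(-1,2)
E
python3 - <<'E'
from h import *
o=look("4")
for n in o:
  m,im=o[n]
  for nm,p in (("green",(.6338,-.202,.091)),("blue",(.5025,-.0175,.091))):
    px=projm(m,p)[0]; print(n,nm,px.round(), btn(n,im,m,px) if 15<px[0]<620 and 15<px[1]<460 else None)
E
```

```text
12.9 [ 0.6341 -0.2031  0.1458] [-90.1   0.1 -72.1]
wrist green [322. 260.] (array([321.5, 258.9]), np.int32(495), array([ 0.6344, -0.2018,  0.091 ]))
wrist blue [ 27. 347.] (array([ 27. , 347.2]), np.int32(360), array([ 0.5022, -0.0174,  0.091 ]))
top green [411. 189.] None
top blue [311. 257.] (array([311.8, 257.7]), np.int32(62), array([ 0.5016, -0.0183,  0.091 ]))
```

View pics/wrist4.png

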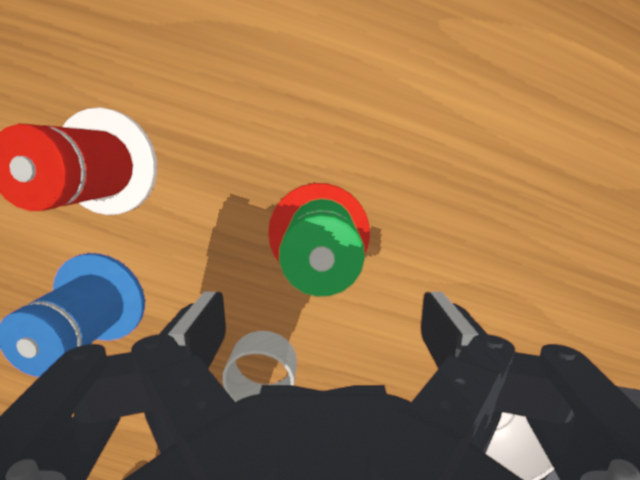

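View pics/top4.png

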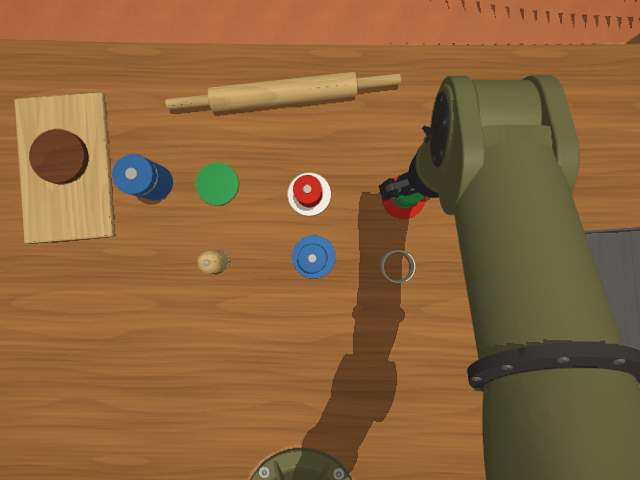

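Blue is home (top px 312,258, centred). Green tin is right below the fingers; descending.

Request:
play_rows([
  [0,0,0,-10,0],
  [0,0,0,-25,0],
  [0,0,0,-25,0],
  [0,0,0,-25,0],
  [0,0,0,-19,0],
  [0,0,0,0,0],
  [0,0,0,0,0],
])

```text
clock: 13.58
tool_pos: [0.6336, -0.2011, 0.0425]
tool_rot: [-90.1, 0.1, -71.9]
wrist_force: [0.6, -0.7, 0.1]
gripper_width: 1.004
```

Request:
play_rows([
  [255,0,0,0,0],
  [255,0,0,0,0],
  [255,0,0,0,0],
  [255,0,0,0,0],
  [255,0,0,0,0],
  [255,0,0,0,0],
  [255,0,0,0,0],
])

```text
clock: 14.17
tool_pos: [0.6355, -0.2021, 0.0451]
tool_rot: [-89.9, -0.1, -72.0]
wrist_force: [-0.9, 1.2, 6.3]
gripper_width: 0.645
```

```bash
python3 - <<'E'
from h import *
import cv2
for n,c,g in (("top","green",(.651,.186)),("wrist","red",(.6288,-.2))):
    im=cv2.imread(f"pics/{n}4.png")[:,:,::-1].copy()
    if n=="top": print(edgefit(n,im,None,c,g))
E
```

```text
(array([0.6505, 0.1853]), 'free r fit', array([0.6505, 0.1852, 0.0435]), 119)
```

Request:
play_rows([
  [255,0,0,10,0],
  [255,0,0,25,0],
  [255,0,0,35,0],
  [255,0,0,30,0],
  [255,0,0,20,0],
  [255,0,10,0,0],
  [255,1,25,0,0],
  [255,2,35,0,0],
  [255,2,35,0,0],
  [255,2,35,0,0],
])

```text
clock: 15.0
tool_pos: [0.6406, -0.0608, 0.1627]
tool_rot: [-90.1, 0.0, -72.0]
wrist_force: [-0.1, 1.0, -2.3]
gripper_width: 0.65
```

Request:
play_rows([
  [255,2,35,0,0],
  [255,2,35,0,0],
  [255,2,35,0,0],
  [255,2,35,0,0],
  [255,1,35,0,0],
  [255,1,35,0,0],
  [255,1,25,0,0],
  [255,1,12,0,0],
  [255,0,0,0,0],
  [255,0,0,0,0],
])

```text
clock: 15.83
tool_pos: [0.6529, 0.1846, 0.1626]
tool_rot: [-90.1, -0.0, -71.9]
wrist_force: [-0.3, -1.3, -2.0]
gripper_width: 0.647
```

Request:
play_rows([
  [255,0,0,-10,0],
  [255,0,0,-30,0],
  [255,0,0,-35,0],
  [255,0,0,-30,0],
  [255,0,0,-9,0],
  [255,0,0,-1,0],
  [255,0,0,0,0],
  [255,0,0,0,0],
])

```text
clock: 16.5
tool_pos: [0.654, 0.1834, 0.0486]
tool_rot: [-90.0, -0.0, -72.1]
wrist_force: [0.8, 0.1, -2.9]
gripper_width: 0.645
```

Request:
play_rows([
  [255,-1,0,-2,0],
  [255,0,0,-1,0],
  [255,0,0,-1,0],
  [255,0,0,0,0],
  [255,0,0,0,0],
])

```text
clock: 16.92
tool_pos: [0.6528, 0.1846, 0.0449]
tool_rot: [-90.0, -0.0, -72.0]
wrist_force: [-0.3, -1.4, 2.0]
gripper_width: 0.646
```

Request:
play_rows([
  [255,0,0,-1,0],
  [255,0,0,0,0],
  [255,0,0,0,0],
])

```text
clock: 17.17
tool_pos: [0.6529, 0.1846, 0.0448]
tool_rot: [-89.9, -0.0, -72.0]
wrist_force: [-3.0, -2.5, 9.9]
gripper_width: 0.648
```

Request:
play_rows([
  [0,0,0,1,0],
  [0,0,0,0,0],
  [0,0,0,0,0],
  [0,0,0,0,0],
  [0,0,0,0,0],
  [0,0,0,15,0],
  [0,0,0,30,0],
  [0,0,0,30,0],
  [0,0,0,28,0],
  [0,0,0,0,0],
])

```text
clock: 18.0
tool_pos: [0.6552, 0.1863, 0.1535]
tool_rot: [-89.5, 0.0, -72.0]
wrist_force: [0.4, 0.5, 0.3]
gripper_width: 1.003
```

Request:
play_rows([
  [0,-1,-15,0,0],
  [0,-3,-31,0,0],
  [0,-4,-35,0,0],
  [0,-4,-35,0,0],
  [0,-4,-35,0,0],
  [0,-2,-25,0,0],
  [0,-1,-15,0,0],
  [0,0,0,0,0],
  [0,0,0,0,0],
])

```text
clock: 18.75
tool_pos: [0.6331, -0.0068, 0.1466]
tool_rot: [-90.0, 0.0, -72.1]
wrist_force: [0.2, 1.3, 0.2]
gripper_width: 0.999
```

```bash
python3 - <<'E'
from h import *
o=look("5")
for n in o:
  m,im=o[n]
  for nm,p in (("red",(.6315,-.0062,.091)),("green",(.6505,.1853,.091)),("blue",(.502,-.0178,.091))):
    px=projm(m,p)[0]; print(n,nm,px.round(), btn(n,im,m,px) if 15<px[0]<620 and 15<px[1]<460 else None)
print(edgefit("top",o["top"][1],None,"red",(.6288,-.2)))
E
```

```text
18.75 [ 0.6331 -0.0068  0.1466] [-90.    0.  -72.1]
wrist red [322. 262.] (array([321.4, 260.1]), np.int32(454), array([ 0.6324, -0.0058,  0.091 ]))
wrist green [ 33. 140.] (array([ 34. , 138.9]), np.int32(514), array([0.6516, 0.1847, 0.091 ]))
wrist blue [283. 422.] None
top red [306. 189.] None
top green [205. 177.] (array([206.1, 176.7]), np.int32(64), array([0.6512, 0.1838, 0.091 ]))
top blue [311. 258.] None
(array([ 0.628 , -0.2006]), 'free r fit', array([ 0.6281, -0.2006,  0.0433]), 115)
```

View pics/wrist5.png

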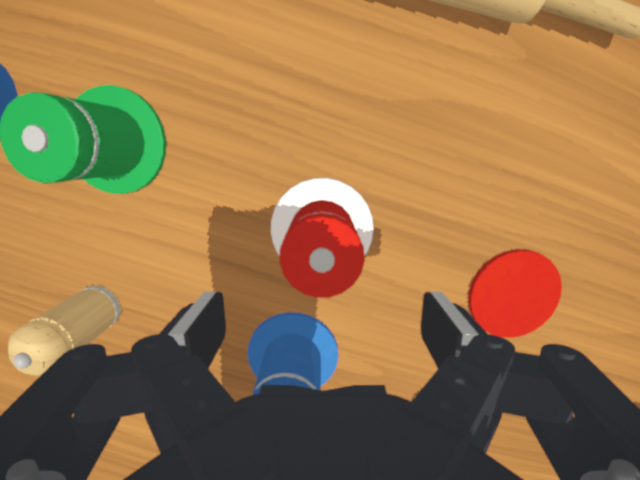

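View pics/top5.png

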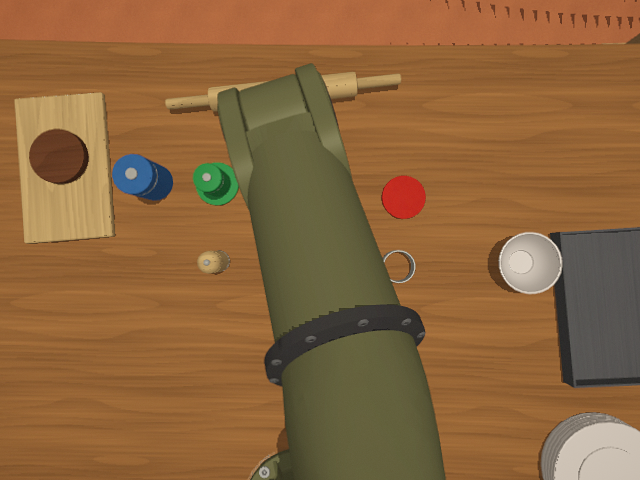

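Green is home (within ~2 mm), red coaster free at top px (404,197). Picking up red again.

Request:
play_rows([
  [0,0,0,-10,0],
  [0,0,0,-25,0],
  [0,0,0,-25,0],
  [0,0,0,-25,0],
  [0,0,0,-19,0],
  [0,0,0,0,0],
  [0,0,0,0,0],
])

```text
clock: 19.43
tool_pos: [0.6327, -0.0047, 0.0421]
tool_rot: [-90.1, 0.1, -71.8]
wrist_force: [0.0, -1.1, 1.4]
gripper_width: 0.997
```

Request:
play_rows([
  [255,0,0,0,0],
  [255,0,0,0,0],
  [255,0,0,0,0],
  [255,0,0,0,0],
  [255,0,0,0,0],
  [255,0,0,0,0],
  [255,0,0,0,0],
])

```text
clock: 20.02
tool_pos: [0.6345, -0.0058, 0.0449]
tool_rot: [-89.8, -0.0, -72.0]
wrist_force: [0.1, 2.2, 6.3]
gripper_width: 0.647
```

Request:
play_rows([
  [255,0,0,10,0],
  [255,0,0,20,0],
  [255,0,0,20,0],
  [255,0,-15,0,0],
  [255,-1,-30,0,0],
  [255,-1,-35,0,0],
  [255,-1,-35,0,0],
  [255,0,-35,0,0],
  [255,-1,-30,0,0],
  [255,0,-14,0,0],
])

```text
clock: 20.85
tool_pos: [0.6274, -0.2081, 0.0925]
tool_rot: [-90.2, -0.2, -72.3]
wrist_force: [-0.5, -1.2, -2.6]
gripper_width: 0.646
```

Request:
play_rows([
  [255,0,0,0,0],
  [255,0,0,-10,0],
  [255,0,0,-20,0],
  [255,0,0,-12,0],
  [255,0,0,-4,0],
  [255,0,0,0,0],
  [255,0,0,0,0],
])

```text
clock: 21.43
tool_pos: [0.6295, -0.1989, 0.0469]
tool_rot: [-90.0, 0.1, -71.9]
wrist_force: [0.1, 0.2, -2.4]
gripper_width: 0.646
```

Request:
play_rows([
  [255,0,0,-2,0],
  [255,0,0,-1,0],
  [255,0,0,0,0],
  [255,0,0,0,0],
])

```text
clock: 21.77
tool_pos: [0.6299, -0.1996, 0.045]
tool_rot: [-89.9, 0.0, -71.9]
wrist_force: [-1.3, 1.9, 4.1]
gripper_width: 0.646
```

Request:
play_rows([
  [255,0,0,-1,0],
  [255,0,0,0,0],
  [255,0,0,0,0],
])

```text
clock: 22.02
tool_pos: [0.6299, -0.1996, 0.0449]
tool_rot: [-89.9, -0.0, -71.9]
wrist_force: [-4.2, 2.4, 11.2]
gripper_width: 0.644
```

Request:
play_rows([
  [0,0,0,1,0],
  [0,0,0,0,0],
  [0,0,0,0,0],
  [0,0,0,0,0],
  [0,0,0,0,0],
  [0,0,0,15,0],
  [0,0,0,35,0],
  [0,0,0,35,0],
  [0,0,0,35,0],
  [0,0,0,0,0],
])

```text
clock: 22.85
tool_pos: [0.6332, -0.2005, 0.1718]
tool_rot: [-89.4, -0.3, -72.0]
wrist_force: [1.6, 0.4, 0.8]
gripper_width: 0.997
```

Request:
play_rows([
  [0,-6,15,0,0],
  [0,-10,28,0,0],
  [0,-11,31,0,0],
  [0,-11,31,0,0],
  [0,-11,31,0,0],
  [0,-11,31,0,0],
  [0,-11,31,0,0],
  [0,-11,31,0,0],
  [0,-11,31,0,0],
  [0,-11,31,0,0],
])

```text
clock: 23.68
tool_pos: [0.5248, 0.092, 0.1642]
tool_rot: [-90.0, -0.0, -72.0]
wrist_force: [0.9, 0.0, -0.2]
gripper_width: 0.999
```

Request:
play_rows([
  [0,-11,31,0,0],
  [0,-11,31,0,0],
  [0,-8,18,0,0],
  [0,-3,6,0,0],
  [0,0,0,0,0],
  [0,0,0,0,0],
  [0,0,0,0,0],
])

```text
clock: 24.27
tool_pos: [0.4933, 0.1748, 0.164]
tool_rot: [-90.0, -0.1, -72.1]
wrist_force: [-0.2, -0.3, 0.4]
gripper_width: 1.002
```

```bash
python3 - <<'E'
from h import *
o=look("6")
for n in o:
  m,im=o[n]
  for nm,p in (("mill",(.491,.1775,.099)),("red",(.628,-.200,.091)),("green",(.6505,.185,.091)),("blue",(.502,-.0178,.091))):
    px=projm(m,p)[0]; print(n,nm,px.round(), btn(n,im,m,px,p[2]) if 15<px[0]<620 and 15<px[1]<460 else None)
E
```

```text
24.2667 [0.4933 0.1748 0.164 ] [-90.   -0.1 -72.1]
wrist mill [318. 257.] (array([315.3, 253.5]), np.int32(269), array([0.4927, 0.18  , 0.099 ]))
wrist red [797. 235.] None
wrist green [389.   1.] None
wrist blue [569. 316.] (array([568.4, 315.3]), np.int32(352), array([ 0.5021, -0.0169,  0.091 ]))
top mill [206. 262.] (array([204.1, 255.7]), np.int32(75), array([0.5024, 0.1818, 0.099 ]))
top red [410. 192.] (array([410.1, 192.2]), np.int32(54), array([ 0.6271, -0.2004,  0.091 ]))
top green [205. 177.] (array([206.2, 176.7]), np.int32(63), array([0.6512, 0.1836, 0.091 ]))
top blue [311. 258.] (array([311.8, 257.7]), np.int32(62), array([ 0.5016, -0.0183,  0.091 ]))
```

View pics/wrist6.png

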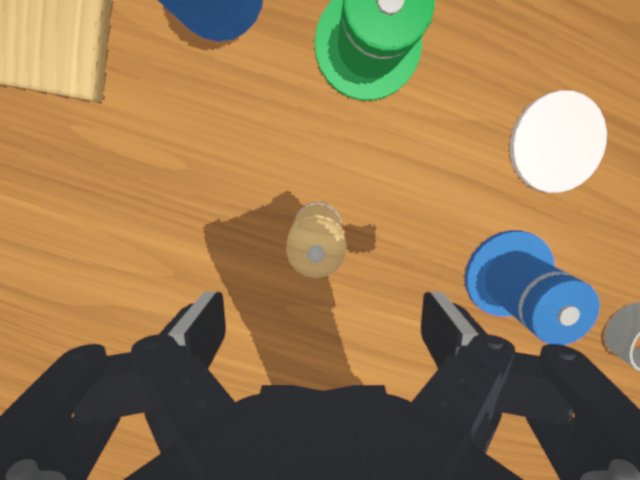

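View pics/top6.png

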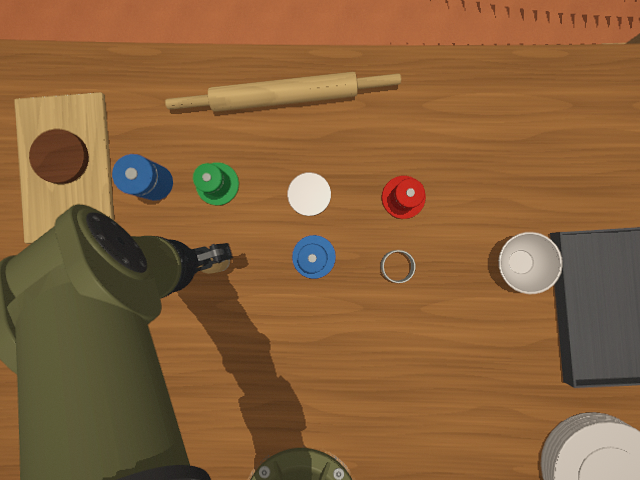

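Mill button in the wrist view at (315,253); all three tins stand on their own coasters. Descending on the mill.

Request:
play_rows([
  [0,1,3,-10,0],
  [0,0,0,-25,0],
  [0,0,0,-30,0],
  [0,0,0,-30,0],
  [0,0,0,-25,0],
  [0,0,0,-8,0],
  [0,0,0,0,0],
  [0,0,0,0,0],
])

```text
clock: 25.03
tool_pos: [0.4937, 0.1798, 0.0364]
tool_rot: [-90.0, 0.0, -72.0]
wrist_force: [-0.6, -0.3, -0.2]
gripper_width: 0.999
```

Request:
play_rows([
  [255,0,0,0,0],
  [255,0,0,0,0],
  [255,0,0,0,0],
  [255,0,0,0,0],
  [255,0,0,0,0],
  [255,0,0,0,0],
  [255,0,0,0,0],
  [255,0,0,0,0],
], grip_force=35)

```text
clock: 25.7
tool_pos: [0.4942, 0.1799, 0.0375]
tool_rot: [-89.9, -0.0, -72.0]
wrist_force: [-1.4, -0.2, 6.4]
gripper_width: 0.507
```

Request:
play_rows([
  [255,0,0,10,0],
  [255,0,0,25,0],
  [255,0,0,35,0],
  [255,0,0,30,0],
  [255,0,0,20,0],
  [255,8,-10,0,0],
  [255,16,-22,0,0],
  [255,22,-30,0,0],
  [255,23,-31,0,0],
  [255,23,-31,0,0],
])

```text
clock: 26.53
tool_pos: [0.5859, 0.0536, 0.1561]
tool_rot: [-90.0, -0.0, -71.9]
wrist_force: [1.1, 1.4, -1.8]
gripper_width: 0.506
```

Request:
play_rows([
  [255,22,-30,0,0],
  [255,16,-22,0,0],
  [255,9,-10,0,0],
  [255,0,0,0,0],
  [255,0,0,0,0],
  [255,0,0,-20,0],
  [255,0,0,-35,0],
  [255,0,0,-30,0],
  [255,0,0,-15,0],
  [255,0,0,0,0],
])

```text
clock: 27.37
tool_pos: [0.6289, -0.0052, 0.0525]
tool_rot: [-90.4, 0.2, -71.8]
wrist_force: [-0.7, -0.0, -1.8]
gripper_width: 0.508
```

```bash
python3 - <<'E'
from h import *
o=look("7")
m,im=o["wrist"]
print(edgefit("wrist",im,m,"white",(.632,-.006)))
E
```

```text
27.3667 [ 0.6289 -0.0052  0.0525] [-90.4   0.2 -71.8]
(array([ 0.6331, -0.0053]), 'free r fit', array([ 0.6333, -0.0053,  0.0443]), 277)
```

View pics/wrist7.png

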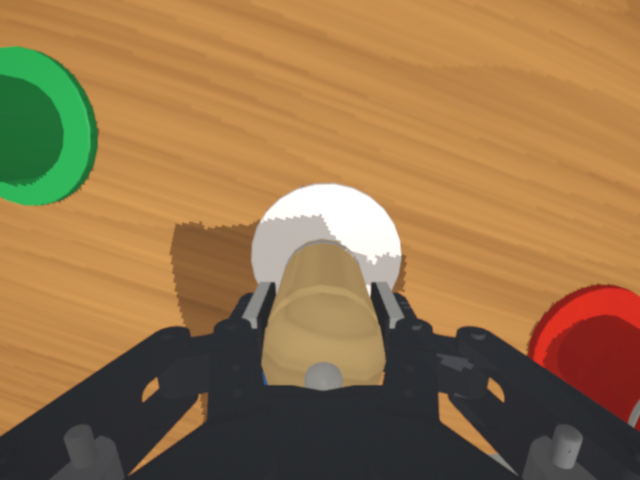

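Request:
play_rows([
  [255,0,0,-4,0],
  [255,0,0,-3,0],
  [255,0,0,-2,0],
  [255,0,0,0,0],
  [255,0,0,0,0],
  [255,0,0,0,0],
])

```text
clock: 27.97
tool_pos: [0.6327, -0.0063, 0.0476]
tool_rot: [-90.0, -0.0, -72.0]
wrist_force: [-0.3, -0.1, -1.6]
gripper_width: 0.504
```

Request:
play_rows([
  [255,0,0,-1,0],
  [255,0,0,-1,0],
  [255,0,0,0,0],
  [255,0,0,0,0],
])

```text
clock: 28.3
tool_pos: [0.6327, -0.0063, 0.0456]
tool_rot: [-90.0, -0.0, -72.0]
wrist_force: [0.1, 0.5, 2.0]
gripper_width: 0.507
```

Request:
play_rows([
  [255,0,0,-1,0],
  [255,0,0,0,0],
  [255,0,0,0,0],
])

```text
clock: 28.55
tool_pos: [0.6327, -0.0063, 0.0455]
tool_rot: [-90.0, -0.0, -72.0]
wrist_force: [-3.5, -0.3, 8.8]
gripper_width: 0.508
```

Request:
play_rows([
  [0,0,0,1,0],
  [0,0,0,0,0],
  [0,0,0,0,0],
  [0,0,0,0,0],
  [0,0,0,0,0],
  [0,0,0,0,0],
  [0,0,0,10,0],
  [0,0,0,30,0],
  [0,0,0,35,0],
  [0,0,0,35,0],
])

```text
clock: 29.38
tool_pos: [0.6319, -0.0061, 0.1567]
tool_rot: [-90.1, 0.0, -71.9]
wrist_force: [0.9, -0.1, 0.4]
gripper_width: 1.0
```

Request:
play_rows([
  [0,0,0,20,0],
  [0,-10,0,10,0],
  [0,-30,-15,0,0],
  [0,-35,-35,0,0],
  [0,-30,-35,0,0],
  [0,-20,-35,0,0],
  [0,-15,-35,0,0],
  [0,-10,-35,0,0],
  [0,-5,-20,0,0],
  [0,0,0,0,0],
])

```text
clock: 30.22
tool_pos: [0.4824, -0.2131, 0.1844]
tool_rot: [-90.2, -0.1, -72.4]
wrist_force: [0.2, -0.4, -0.2]
gripper_width: 1.002
```

```bash
python3 - <<'E'
from h import *
o=look("8",("wrist","top","scene"))
m,im=o["top"]
for nm,p in (("mill",(.632,-.006,.107)),("red",(.628,-.200,.091)),("green",(.6505,.185,.091)),("blue",(.502,-.0178,.091))):
    px=projm(m,p)[0]; print(nm,px.round(), btn("top",im,m,px,p[2],w=7))
E
```

```text
30.2167 [ 0.4824 -0.2131  0.1844] [-90.2  -0.1 -72.4]
mill [306. 187.] (array([306.8, 189. ]), np.int32(32), array([ 0.6285, -0.0078,  0.107 ]))
red [410. 192.] (array([410.1, 192.2]), np.int32(54), array([ 0.6271, -0.2004,  0.091 ]))
green [205. 177.] (array([206.1, 176.7]), np.int32(64), array([0.6512, 0.1838, 0.091 ]))
blue [311. 258.] (array([311.8, 257.7]), np.int32(62), array([ 0.5016, -0.0183,  0.091 ]))
```

View pics/top8.png

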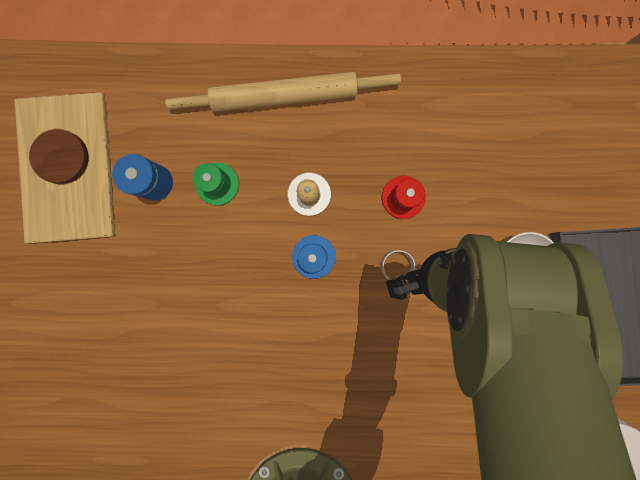

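View pics/scene8.png

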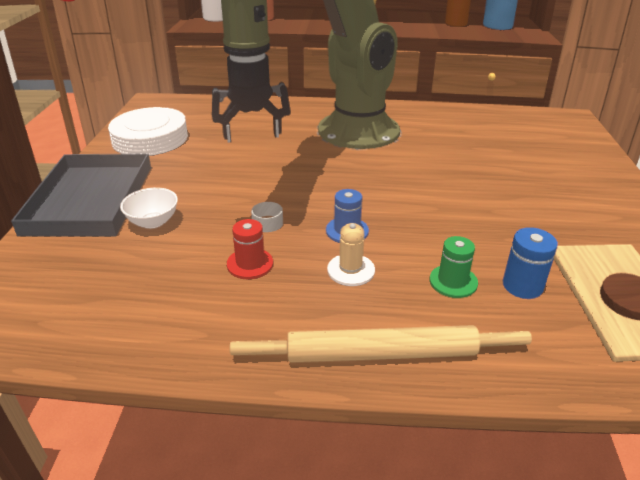

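All upright on their coasters (top px: red 410,192; green 206,177; blue 312,258; mill 307,189). The cutter and bowl have not moved and the gripper is clear, so I'm handing in.

Request:
play_rows([
  [0,0,0,0,0],
  [0,0,0,0,0],
  [0,0,0,0,0],
  [0,0,0,0,0],
])

```text
clock: 30.7
tool_pos: [0.4862, -0.2065, 0.1853]
tool_rot: [-90.0, 0.0, -71.9]
wrist_force: [0.0, 0.1, -0.1]
gripper_width: 1.002
```

```bash
python3 -c "
from rig import *
print(state()['clock']);print(job_done())"
```

```text
30.7
the job is handed in; nothing more can be done
None
```

All three tins are upright on the coasters of their own colour, and the mill is upright on the white one. I handed the job in at 30.7 s of the 123 s allowed.

**Order:** I parked red on white, then moved blue, green and red home, and set the mill down last.

**Last checks:** In the final overhead picture the tins are within about 2 mm of their coaster centres and the mill within about 4 mm. The cutter stands where it was. The bowl also looks unmoved in the scene view, but the arm partly hid it from above. The gripper is open and touching nothing. The highest wrist-force reading at the end of any move was about 17 N, as a tin was set down.

**Disagreement:** The scene camera placed things up to 8 mm farther out in x than the top and wrist cameras, and about 20 mm for the mill's button. The top and wrist cameras agreed within about 2 mm, so I went by those.

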